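# Fit the lids and stack the tiers of a freshly fired jar set

## Task

These jars have just come out of the glaze firing. Fit each lid to the jar it was made for, by glaze and size; the pale-green one is a stacking jar, so its middle section goes on the bottom section (the one with the spread foot) and its lid on top of that. Every piece must sit down flush in its mouth; drop nothing, and leave the jars standing where they are.

Things in the scene. Friction and masses are not known exactly. Their poses are not given: they have to be found in the camera images.
- large_blue_jar: Large dark-blue glazed stoneware jar, open and upright, loose (0.6 kg). 95 mm high, 104 mm across the belly; round mouth 80 mm inside, 92 mm outside at the rim. Origin: centre of its underside; z up. Round, so yaw means nothing.
- small_blue_jar: Small dark-blue glazed jar of the same shape, open and upright, loose (0.4 kg). 70 mm high, 84 mm across the belly; mouth 60 mm inside, 72 mm outside at the rim. Origin: centre of its underside; z up.
- brown_jar: Dark-brown glazed jar, open and upright, loose (0.45 kg). 80 mm high, 90 mm across the belly; mouth 68 mm inside, 80 mm outside at the rim. Origin: centre of its underside; z up.
- stack_base: Bottom section of the pale-green stacking jar: a straight open cup 60 mm across and 48 mm high, mouth 50 mm inside, told from the middle section by its spread bare-clay foot: a thin brim 80 mm across at the table. Loose (0.3 kg), stays where it stands. Origin: centre of its underside; z up.
- stack_middle: Middle section of the pale-green stacking jar (no spread foot): straight cup 60 mm across (grip across this) on a bare-clay spigot 41 mm wide, 6 mm deep; 54 mm high in all, mouth 50 mm inside, 0.15 kg. Starts upright. Stacked, the spigot (bevelled) is in the bottom section's mouth, 4.5 mm of play all round, origin 42 mm above the bottom section's origin. Origin: centre of spigot's underside; z up.
- large_blue_lid: Large dark-blue lid, 96 mm across, flange down, 0.16 kg. Flange 70 mm wide, 8 mm deep (bevelled 5 mm), cap 7 mm thick, strap handle 44 mm long along the lid's x axis, 12 mm thick (grip across y), 15 to 43 mm above the origin. Fits the large blue jar with 5 mm of play all round, origin then 87 mm above the jar's origin. Origin: centre of the flange's underside; z up.
- small_blue_lid: Small dark-blue lid, 76 mm across, lying flange down on the table, 0.09 kg. Flange 50 mm wide, 8 mm deep (bevelled 5 mm); cap 7 mm thick; round knob 22 mm wide, its head from 22 to 43 mm above the origin. Fits the small blue jar with 5 mm of play all round, its origin then 62 mm above the jar's origin. Origin: centre of the flange's underside; z up.
- brown_lid: Dark-brown lid, 84 mm across, lying flange down on the table, 0.12 kg. Flange 58 mm wide, 8 mm deep (bevelled 5 mm); cap 7 mm thick; round knob 22 mm wide, its head from 22 to 43 mm above the origin. Fits the brown jar with 5 mm of play all round, its origin then 72 mm above the jar's origin. Origin: centre of the flange's underside; z up.
- stack_lid: Pale-green lid of the stacking jar, 64 mm across, flange down, 0.07 kg. Flange 41 mm wide, 8 mm deep (bevelled); cap 7 mm thick; round knob 22 mm wide, head 22 to 43 mm above the origin. Fits either section (4.5 mm of play) but belongs on the middle one, origin then 46 mm above the middle's origin (88 mm above the bottom's). Origin: centre of the flange's underside; z up.

How it is judged (in metres and radians):
At the end, for the whole second after the job is handed in: Three lids seated in their own jars, the middle section in the bottom section, the pale-green lid in the middle section: centred within 9 mm, seated height within 3 mm, level within 0.08 rad, released, at rest; jars and bottom section upright, within 40 mm of where they stood (horizontal distance between large_blue_lid and large_blue_jar below 0.009 m and z of large_blue_lid in the frame of large_blue_jar between 0.084 and 0.09 m and angle between each of large_blue_lid, small_blue_lid, brown_lid, stack_middle, stack_lid, large_blue_jar, small_blue_jar, brown_jar, stack_base's own z axis and vertical below 0.08 rad and linear speed of each of large_blue_lid, small_blue_lid, brown_lid, stack_middle, stack_lid, large_blue_jar, small_blue_jar, brown_jar, stack_base below 0.02 m/s and horizontal distance between small_blue_lid and small_blue_jar below 0.009 m and z of small_blue_lid in the frame of small_blue_jar between 0.059 and 0.065 m and horizontal distance between brown_lid and brown_jar below 0.009 m and z of brown_lid in the frame of brown_jar between 0.069 and 0.075 m and horizontal distance between stack_middle and stack_base below 0.009 m and z of stack_middle in the frame of stack_base between 0.039 and 0.045 m and horizontal distance between stack_lid and stack_middle below 0.009 m and z of stack_lid in the frame of stack_middle between 0.043 and 0.049 m and distance of each of large_blue_jar, small_blue_jar, brown_jar, stack_base from where it was at the start of the episode below 0.04 m); the robot touches nothing.
It fails at once if a jar is knocked over (tilted more than 0.5 rad) (angle between any of large_blue_jar, small_blue_jar, brown_jar, stack_base's own z axis and vertical above 0.5 rad).
It fails at once if a lid or section is dropped (falls freely, untouched by the robot, faster than 0.7 m/s: from about 25 mm) ((linear speed of large_blue_lid above 0.7 m/s and contact force between each of the arm, the fingers and large_blue_lid below 0.05 N) or (linear speed of small_blue_lid above 0.7 m/s and contact force between each of the arm, the fingers and small_blue_lid below 0.05 N) or (linear speed of brown_lid above 0.7 m/s and contact force between each of the arm, the fingers and brown_lid below 0.05 N) or (linear speed of stack_middle above 0.7 m/s and contact force between each of the arm, the fingers and stack_middle below 0.05 N) or (linear speed of stack_lid above 0.7 m/s and contact force between each of the arm, the fingers and stack_lid below 0.05 N)).
It also fails if it takes over 118 s, if anything falls off the work surface, if the arm or the gripper's body presses on something with over 40 N, if the wrist force passes 120 N, or if a joint passes its speed limit or range.

## Robot

A 6-joint arm with a two-finger parallel gripper is mounted at the origin on a cart in front of the work surface, level with it; the furniture and walls round the work are solid. World frame = base frame: x ahead of the robot, y to its left, z up, the work surface at z = 0. Lengths are in mm, angles in rad, forces in N, time in s.
With the tool pointing down it reaches from about 350 to 975 mm from the base axis. Payload 7.1 kg.
Tool frame: the origin (TCP) lies midway between the tips of the shut fingers; the grasp point (between the pads) lies 19 mm behind it; z points along the fingers, y is the line along which they close (so a half turn about z gives the same grasp; the last joint's range is limited). The gripper opens to 88 mm and grips with 3 to 60 N. Pads are 20 mm wide; open, the fingers measure 115 mm over their backs; the gripper's body (75 mm by 178 mm) begins 61 mm behind the grasp point.
Start: joints at [-1.36, 0.423, 1.63, -0, 1.089, -0.019], TCP at [142.384, -608.549, 222.675] pointing down, gripper open.
Joint ranges: [-3, 3], [-0.9, 2.11], [0.09, 2.58], [-1.31, 4.45], [0.11, 2.69], [-2.54, 2.54]. Speed limits (rad/s): [2.39, 2.39, 3.01, 3.14, 3.14, 3.14].

## Interface

Orientations are given as a rotation vector (axis times angle).
In Python, from station import r gives the robot as it stands.
- The arm moves only by the tool play_rows, never from a script. Its argument "steps" is a list of rows, each an object with "travel": the shift along the tool's x, y, z in units of 50 mm (1.0 is 50 mm), a list of three; "roll": the turn about the tool's z in units of 5 degrees (1.0 is 5 degrees); "claw": the finger opening in mm, from 0 to 87.8. In form: [{"travel": [tx, ty, tz], "roll": roll, "claw": claw}, ...]. A call has 1 to 8 rows; each row shifts and turns the commanded pose from where the row before left it, along the tool's axes as they then stand; what a row does not reach is not made up. A row lasts 1/10 s, in which the tool goes at most 50 mm and 8.59 degrees, less where a joint would pass 70% of its speed; a pose out of reach is approached as far as the arm can. A call is refused whole if a number of a shift passes 1 or a number of a turn 1, either way. A call with a gripper value outside its range is refused whole. The fingers move at their own pace and stop on an object; "squeeze" is the grip in N (left out, the last holds). Time passes only in rows, so rows that do not move let the fingers close. It gives the time, the measured TCP pose, the force, the opening and the grip force at its end, in the units of the state.
- r.get_obs(): the state, without advancing time (a new reading comes with each control period).
- r.snapshot(name): name is "side" or "top" or "wrist"; returns the picture (420x560x3 uint8, blue, green, red); there is no depth.
- r.camera_info(name): a dict with "fx", "fy", "cx", "cy" (pixels), "extrinsics" (4x4, takes a point from camera to world coordinates); the wrist camera has in their place "mount" (4x4, takes a point from camera to tool coordinates, whose origin is the TCP and whose axes are the flange's). Camera axes: x right, y down, z forward; pixel columns grow to the right and rows downward; lengths in mm; the calibration is good to about 2 mm. A picture is of the moment at which its call begins: read the wrist's pose just before it. camera_info takes no time and is no camera call.
- r.close_job(): hands the job in; it is judged then, once.
The state is a dict: "t": time; "q": joint angles; "joint_vel": joint speeds; "joint_torque": joint torques, N m; "position": TCP position; "orientation": TCP orientation; "wrist_force": force on the tool from outside, world axes, zero at the start; "wrist_torque": the same for the moment, N m; "finger_gap": opening from 0.0 (shut) to 1.0 (fully open); "finger_force": force on a finger pad.
Only numpy, scipy, OpenCV 4.12 (cv2) and the standard library are available. Lean on these libraries where they do the work, as an engineer would, in place of code of your own. Each camera call takes 0.05 s, during which the arm holds its last target. There are 200 camera calls.

## Working session

There is one attempt and no reset: what is moved stays moved. The work goes in short steps, Python scripts to look and compute and a tool call to move; the robot and the scene stay as the last step left them, time stands still between calls to the robot, and variables do not carry over. Pictures are saved under pics/ and viewed, at most 15 in all, crops included, and the job is handed in when it is done.

Besides the shell and the picture viewer there is one more tool, called after ">>>" as name(argument=value, ...), one argument or row to a line, values as JSON. play_rows: Moves the arm, as the interface text tells. Its arguments: {"type":"object","properties":{"steps":{"type":"array"},"squeeze":{"type":"number"}},"required":["steps"]}

```bash
mkdir -p pics; ls; python3 - <<'E'
from station import r
import cv2,numpy as np
o=r.get_obs();print(o)
for n in("top","side"):
    cv2.imwrite(f"pics/{n}0.png",r.snapshot(n));print(n,r.camera_info(n))
print(r.camera_info("wrist"))
E
```

```text
pics
{'t': 0.0, 'q': array([-1.35996754e+00,  4.23806125e-01,  1.63070415e+00, -4.36391111e-06,
        1.08858109e+00, -1.89816453e-02]), 'joint_vel': array([-3.36680622e-04, -9.52471769e-05, -2.04376628e-04,  1.49049201e-03,
        6.87545478e-04, -7.74549928e-04]), 'joint_torque': array([-2.28805635e-03, -5.44618106e+01, -2.73661155e+01,  6.40924461e-02,
        2.27945996e-02, -9.98950759e-05]), 'position': array([ 142.28859989, -608.01340458,  221.91780768]), 'orientation': array([-3.11939392e+00, -3.60023715e-01,  2.31407451e-04]), 'wrist_force': array([0.19070056, 0.53519921, 0.14050569]), 'wrist_torque': array([0.04059175, 0.00744259, 0.01404162]), 'finger_force': 0.0, 'finger_gap': 1.000396150923252}
top {'fx': 439.52883703162627, 'fy': 439.52883703162627, 'cx': 281.7165191400618, 'cy': 210.0060821498259, 'extrinsics': array([[ 8.59741260e-03, -9.96267045e-01,  8.58956263e-02,
         3.75528820e+02],
       [-9.99796652e-01, -1.01311584e-02, -1.74359853e-02,
         7.40343809e+01],
       [ 1.82411197e-02, -8.57282553e-02, -9.96151559e-01,
         1.27424620e+03],
    
[... 298 characters left out ...]
8.98932166e-01, -3.85604552e-01,  2.07918471e-01,
        -1.39950826e+02],
       [-9.93065524e-03, -4.92418523e-01, -8.70301890e-01,
         9.54669685e+02],
       [ 0.00000000e+00,  0.00000000e+00,  0.00000000e+00,
         1.00000000e+00]])}
{'fx': 348.8693708232255, 'fy': 348.8693708232255, 'cx': 282.31947373147307, 'cy': 216.3152406407124, 'mount': array([[ 3.30071487e-04, -9.54280850e-01, -2.98911277e-01,
         8.36396247e+01],
       [ 9.99999939e-01,  3.50108877e-04, -1.34847006e-05,
        -7.98742504e-02],
       [ 1.17519683e-04, -2.98911254e-01,  9.54280907e-01,
        -1.62122081e+02],
       [ 0.00000000e+00,  0.00000000e+00,  0.00000000e+00,
         1.00000000e+00]])}
```

View pics/top0.png

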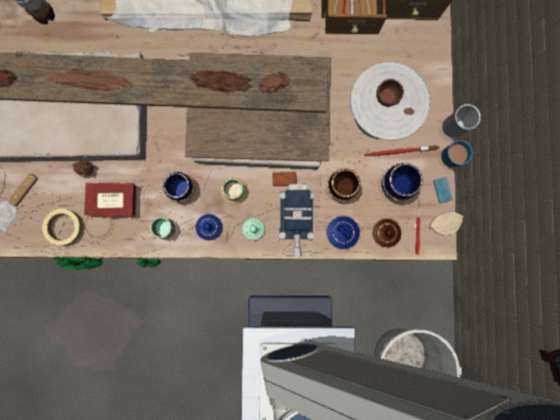

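View pics/side0.png

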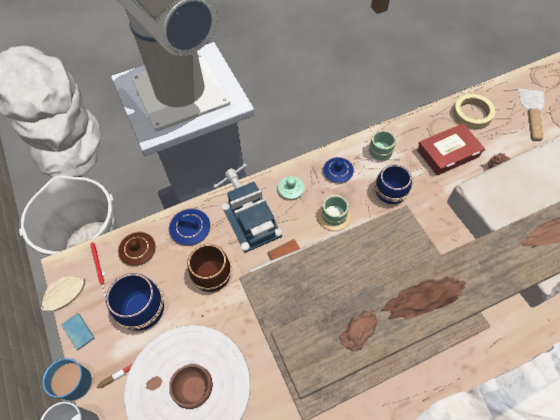

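The top view shows:
- **Jars:** large blue (403,182), brown (345,184), small blue (177,186), footed base (233,189).
- **Lids:** brown (386,233), large blue (343,233), stack lid (254,229), small blue (208,227).
- **Middle section:** (163,229).

A vise stands at (297,213), and a raised plank lies behind the jars. The side view agrees.

```bash
cat > h.py <<'E'
import numpy as np,cv2
from scipy.spatial.transform import Rotation as R
from station import r
def ray(ci,T,uv,z):
    d=T[:3,:3]@np.array([(uv[0]-ci["cx"])/ci["fx"],(uv[1]-ci["cy"])/ci["fy"],1.]);o=T[:3,3]
    return o+d*(z-o[2])/d[2]
def wT(o,ci):
    T=np.eye(4);T[:3,:3]=R.from_rotvec(o["orientation"]).as_matrix();T[:3,3]=o["position"];return T@ci["mount"]
def circ(ci,T,cnt,z):
    "circle fitted to contour pixels cast onto plane z -> x,y,diameter"
    P=np.array([ray(ci,T,p,z)[:2] for p in cnt.reshape(-1,2)]).astype(np.float32)
    (x,y),(a,b),_=cv2.fitEllipse(cv2.convexHull(P) if len(P)>30 else P)
    return np.round([x,y,a,b],1)
def blob(img,mask,uv,rad):
    m=np.zeros_like(mask);cv2.circle(m,tuple(int(v) for v in uv),rad,255,-1);m&=mask
    m=cv2.morphologyEx(m,cv2.MORPH_OPEN,np.ones((3,3)))
    cs,_=cv2.findContours(m,cv2.RETR_EXTERNAL,cv2.CHAIN_APPROX_NONE)
    return max(cs,key=cv2.contourArea)
def masks(img):
    h=cv2.cvtColor(img,cv2.COLOR_BGR2HSV)
    return dict(blue=cv2.inRange(h,(105,110,25),(130,255,255)),green=cv2.inRange(h,(50,30,50),(92,200,255)),brown=cv2.inRange(h,(0,60,0),(18,255,110))|cv2.inRange(h,(165,60,0),(180,255,110)))
E
python3 - <<'E'
from h import *
im=cv2.imread("pics/top0.png");ci=r.camera_info("top");T=ci["extrinsics"];M=masks(im)
for n,c,uv,z,rad in [("LBjar","blue",(403,182),60,26),("Bjar","brown",(345,184),50,22),("SBjar","blue",(177,186),45,22),("base","green",(233,189),48,16),("mid","green",(163,229),54,16),("Blid","brown",(386,233),12,20),("LBlid","blue",(343,233),12,22),("Slid","green",(254,229),12,16),("SBlid","blue",(208,227),12,20)]:
    print(n,circ(ci,T,blob(im,M[c],uv,rad),z))
big=cv2.resize(im[150:270,130:440],None,fx=2.5,fy=2.5,interpolation=2);cv2.imwrite("pics/topz.png",big)
E
```

```text
LBjar [ 567.8 -293.4   73.1   75.3]
Bjar [ 549.1 -123.3   90.    98.2]
SBjar [547.5 347.8  49.3  54. ]
base [561.6 195.8   6.6  15.4]
mid [429.9 386.6  48.4  50.1]
Blid [ 421.8 -251.7   78.9   82.5]
LBlid [ 422.3 -124.3   88.9   89.9]
Slid [429.8 133.6  62.1  63. ]
SBlid [434.5 262.   69.3  70.8]
```

View pics/topz.png

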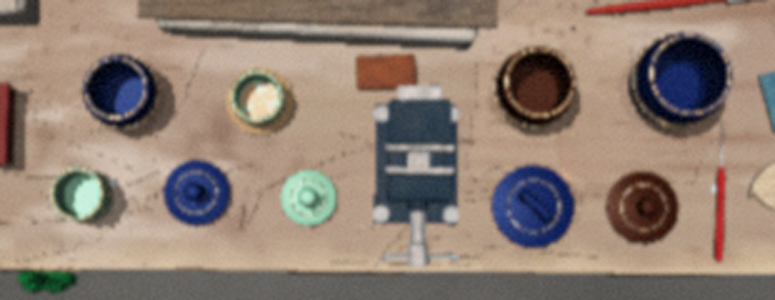

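The measured diameters fit the pieces, except the base and the large jar rim, whose masks were poor. The large lid's handle runs at about 51° in the world. I'll move to the right-hand group and refine with the wrist camera.

>>> play_rows(
  steps=[
    {"travel": [0.76, -0.58, 0], "roll": 0, "claw": 87},
    {"travel": [0.76, -0.58, 0], "roll": 0, "claw": 87},
    {"travel": [0.76, -0.58, 0], "roll": 0, "claw": 87},
    {"travel": [0.76, -0.58, 0], "roll": 0, "claw": 87},
    {"travel": [0.76, -0.58, 0], "roll": 0, "claw": 87},
    {"travel": [0.76, -0.58, 0], "roll": 0, "claw": 87},
    {"travel": [0.76, -0.58, 0], "roll": 0, "claw": 87},
    {"travel": [0.76, -0.58, 0], "roll": 0, "claw": 87},
  ],
)

```text
t: 0.9
position: [386.3, -311.6, 222.6]
orientation: [-3.121, -0.36, 0.0]
wrist_force: [1.6, -0.4, -0.3]
finger_gap: 0.988
finger_force: 0.0
```

>>> play_rows(
  steps=[
    {"travel": [0.76, -0.58, 0.2], "roll": 0, "claw": 87},
    {"travel": [0.76, -0.58, 0.2], "roll": 0, "claw": 87},
    {"travel": [0.76, -0.58, 0], "roll": 0, "claw": 87},
    {"travel": [0, 0, 0], "roll": 1, "claw": 87},
    {"travel": [0, 0, 0], "roll": 1, "claw": 87},
    {"travel": [0, 0, 0], "roll": 0.64, "claw": 87},
    {"travel": [0, 0, 0], "roll": 0, "claw": 87},
  ],
)

```text
t: 1.6
position: [476.6, -202.4, 202.4]
orientation: [-3.141, 0.001, 0.001]
wrist_force: [0.1, -0.0, -0.3]
finger_gap: 0.991
finger_force: 0.0
```

```bash
python3 - <<'E'
from h import *
o=r.get_obs();print(o["t"],o["position"],o["orientation"])
cv2.imwrite("pics/w1.png",r.snapshot("wrist"));np.save("w1.npy",wT(o,r.camera_info("wrist")))
E
```

```text
1.6 [ 476.5893605  -202.35898467  202.35709917] [-3.14129499e+00  7.30737980e-04  1.05602838e-03]
```

View pics/w1.png

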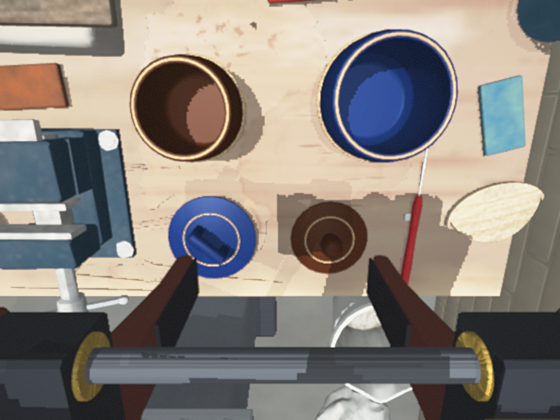

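The wrist view shows the brown jar mouth (185,108), large jar mouth (395,95), large lid (212,237) with its handle slanting down to the right, and brown lid (329,238). Next I'll fit circles.

```bash
cat >> h.py <<'E'
def comp(mask,uv):
    n,l=cv2.connectedComponents(mask,connectivity=4)
    u,v=uv;w=l[v-4:v+5,u-4:u+5];w=w[w>0];k=np.bincount(w).argmax()
    cs,_=cv2.findContours((l==k).astype(np.uint8),cv2.RETR_EXTERNAL,cv2.CHAIN_APPROX_NONE)
    return max(cs,key=cv2.contourArea)
def wmasks(im):
    h=cv2.cvtColor(im,cv2.COLOR_BGR2HSV);v=im.astype(int)
    return dict(blue=cv2.inRange(h,(108,120,20),(128,255,255)),
      brown=cv2.inRange(h,(0,70,0),(14,255,175))|cv2.inRange(h,(170,70,0),(180,255,175)),
      green=cv2.inRange(h,(55,40,30),(95,255,255)))
def meas(im,T,items):
    ci=r.camera_info("wrist");M=wmasks(im);vis=im.copy();out={}
    for n,c,uv,z in items:
        k=comp(M[c],uv);out[n]=circ(ci,T,k,z);cv2.drawContours(vis,[cv2.convexHull(k)],-1,(0,0,255),1);print(n,out[n])
    return vis
E
python3 - <<'E'
from h import *
im=cv2.imread("pics/w1.png");T=np.load("w1.npy")
v=meas(im,T,[("Bjar","brown",(175,125),80),("LBjar","blue",(400,80),95),("Blid cap","brown",(329,255),13),("Blid ring","brown",(315,225),15),("LBlid cap","blue",(180,230),13),("LB ring","blue",(215,222),15)])
cv2.imwrite("pics/w1v.png",v[20:300,110:480])
h=cv2.cvtColor(im,cv2.COLOR_BGR2HSV)
for p in[(175,125),(205,115),(329,255),(180,230),(400,80),(329,240),(212,240)]:print(p,h[p[1],p[0]])
E
```

```text
Bjar [ 557.9 -122.    70.7   71. ]
LBjar [ 566.3 -284.3   81.8   82. ]
Blid cap [ 423.4 -252.5   49.    49.3]
Blid ring [ 424.2 -252.1   48.7   49. ]
LBlid cap [ 425.1 -126.    92.4   92.9]
LB ring [ 424.1 -125.2   54.9   55.1]
(175, 125) [ 10 139  75]
(205, 115) [  8 108 154]
(329, 255) [ 11 157  65]
(180, 230) [112 179 155]
(400, 80) [112 177 130]
(329, 240) [ 12 153  45]
(212, 240) [112 160  86]
```

View pics/w1v.png

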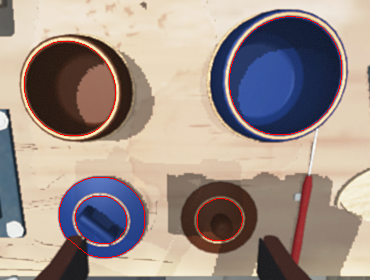

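```bash
python3 - <<'E'
from h import *
im=cv2.imread("pics/w1.png");T=np.load("w1.npy");ci=r.camera_info("wrist")
g=cv2.cvtColor(im,cv2.COLOR_BGR2HSV)[...,2];z=np.zeros_like(g);cv2.circle(z,(212,239),25,255,-1)
for t in(80,100,115):
    m=((g<t)&(z>0)).astype(np.uint8)
    P=np.array([ray(ci,T,(x,y),40)[:2] for y,x in np.argwhere(m)],np.float32)
    print(t,len(P),cv2.minAreaRect(P),np.degrees(np.arctan2(*np.linalg.eigh(np.cov(P.T))[1][::-1,1])))
c=im[205:275,170:260];cv2.imwrite("pics/handle.png",cv2.resize(c,None,fx=6,fy=6,interpolation=2))
E
```

```text
80 268 ((432.7925109863281, -131.70249938964844), (41.82403564453125, 11.586495399475098), 48.86149597167969) 49.33951100404987
100 548 ((430.77581787109375, -131.91514587402344), (41.517635345458984, 34.53227996826172), 87.76779174804688) 51.015942593170344
115 617 ((424.9732971191406, -127.1038818359375), (45.65456771850586, 32.55736541748047), 51.46792984008789) 50.99429891405075
```

View pics/handle.png

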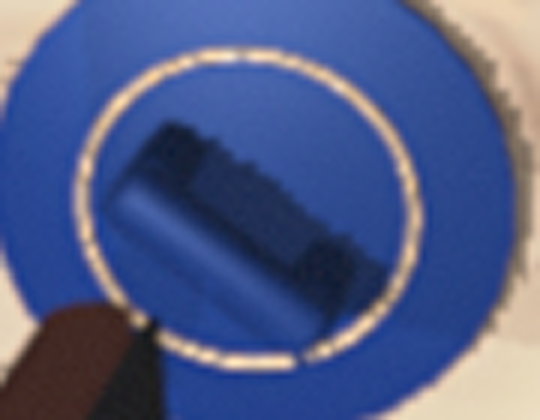

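>>> play_rows(
  steps=[
    {"travel": [-0.52, -0.77, 0], "roll": 0, "claw": 50},
    {"travel": [-0.52, -0.77, 0], "roll": 0, "claw": 50},
    {"travel": [0, 0, 0.3], "roll": -1, "claw": 50},
    {"travel": [0, 0, 0.3], "roll": -1, "claw": 50},
    {"travel": [0, 0, 0.3], "roll": -1, "claw": 50},
    {"travel": [0, 0, 0.3], "roll": -1, "claw": 50},
    {"travel": [0, 0, 0.3], "roll": -1, "claw": 50},
    {"travel": [0, 0, 0.3], "roll": -1, "claw": 50},
  ],
)

```text
t: 2.45
position: [424.7, -125.9, 112.1]
orientation: [3.033, 0.82, 0.0]
wrist_force: [0.2, -0.3, 0.1]
finger_gap: 0.569
finger_force: 0.0
```

>>> play_rows(
  steps=[
    {"travel": [0, 0, 0.2], "roll": -1, "claw": 50},
    {"travel": [0, 0, 0.2], "roll": -1, "claw": 50},
    {"travel": [0, 0, 0.2], "roll": -1, "claw": 50},
    {"travel": [0, 0, 0.2], "roll": -1, "claw": 50},
    {"travel": [0, 0, 0.2], "roll": -0.6, "claw": 50},
    {"travel": [0, 0, 0], "roll": 0, "claw": 50},
  ],
)

```text
t: 3.05
position: [424.0, -125.6, 61.8]
orientation: [-2.81, -1.402, 0.002]
wrist_force: [-0.1, -0.3, -0.2]
finger_gap: 0.57
finger_force: 0.0
```

```bash
python3 - <<'E'
from h import *
o=r.get_obs();print(o["t"],o["position"],o["orientation"],o["q"])
cv2.imwrite("pics/w2.png",r.snapshot("wrist"))
E
```

```text
3.05 [ 423.96706027 -125.62359177   61.76082857] [-2.80961320e+00 -1.40216876e+00  2.40006048e-03] [-3.14989239e-01  4.46944167e-01  2.11820224e+00  2.81449445e-05
  5.78607210e-01  3.29991036e-01]
```

View pics/w2.png

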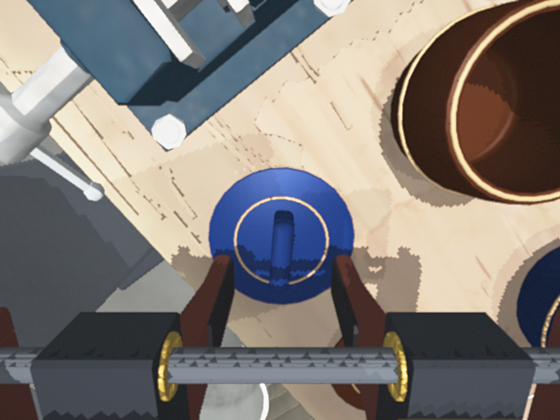

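The handle stands upright in the view (282,245), centred between the fingers. I'll descend and grip.

>>> play_rows(
  steps=[
    {"travel": [0, 0, 0.4], "roll": 0, "claw": 50},
    {"travel": [0, 0, 0.44], "roll": 0, "claw": 50},
    {"travel": [0, 0, 0], "roll": 0, "claw": 0},
    {"travel": [0, 0, 0], "roll": 0, "claw": 0},
    {"travel": [0, 0, 0], "roll": 0, "claw": 0},
    {"travel": [0, 0, 0], "roll": 0, "claw": 0},
    {"travel": [0, 0, 0], "roll": 0, "claw": 0},
  ],
  squeeze=25,
)

```text
t: 3.8
position: [424.9, -125.7, 21.3]
orientation: [2.812, 1.401, 0.001]
wrist_force: [-2.6, 0.4, 1.1]
finger_gap: 0.15
finger_force: 1.0
```

>>> play_rows(
  steps=[
    {"travel": [0, 0, 0], "roll": 0, "claw": 0},
    {"travel": [0, 0, -0.2], "roll": 0, "claw": 0},
    {"travel": [0, 0, -0.6], "roll": 0, "claw": 0},
    {"travel": [0, 0, -0.8], "roll": 0, "claw": 0},
    {"travel": [0, 0, -0.8], "roll": 0, "claw": 0},
    {"travel": [0, 0, -0.2], "roll": 0, "claw": 0},
  ],
)

```text
t: 4.4
position: [426.9, -126.4, 154.7]
orientation: [2.807, 1.399, 0.008]
wrist_force: [-1.0, -0.4, -1.7]
finger_gap: 0.127
finger_force: 24.8
```

>>> play_rows(
  steps=[
    {"travel": [-0.138, 0.697, 0], "roll": 0, "claw": 0},
    {"travel": [-0.138, 0.697, 0], "roll": 0, "claw": 0},
    {"travel": [-0.138, 0.697, 0], "roll": 0, "claw": 0},
    {"travel": [-0.138, 0.697, 0], "roll": 0, "claw": 0},
    {"travel": [-0.138, 0.697, 0], "roll": 0, "claw": 0},
    {"travel": [-0.138, 0.697, 0], "roll": 0, "claw": 0},
    {"travel": [0, 0, 0], "roll": 0, "claw": 0},
    {"travel": [0, 0, 0], "roll": 0, "claw": 0},
  ],
)

```text
t: 5.2
position: [565.9, -284.5, 149.3]
orientation: [-2.811, -1.399, 0.002]
wrist_force: [-0.3, 1.5, -2.0]
finger_gap: 0.135
finger_force: 24.9
```

```bash
python3 - <<'E'
from h import *
o=r.get_obs();print(o["t"],o["position"],o["orientation"],o["finger_gap"])
T=wT(o,r.camera_info("wrist"));np.save("w3.npy",T)
cv2.imwrite("pics/w3.png",r.snapshot("wrist"))
E
```

```text
5.2 [ 565.89576626 -284.53879523  149.32027989] [-2.81062934e+00 -1.39907792e+00  2.15377425e-03] 0.134556531451989
```

View pics/w3.png

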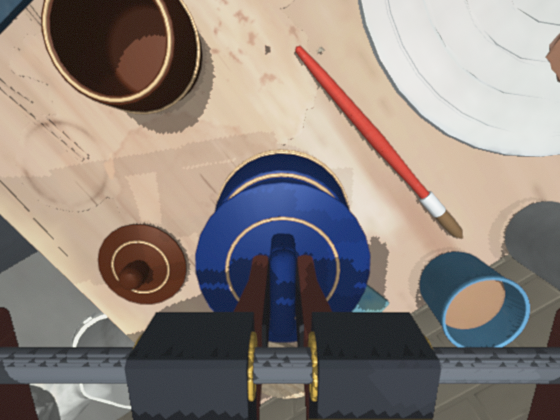

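```bash
python3 - <<'E'
from h import *
T=np.load("w3.npy");ci=r.camera_info("wrist");c=np.array([565.9,-284.5]);x=np.array([.602,.799]);y=np.array([.799,-.602])
for n,p,z in [("lid front",(282,182),143),("lid left",(197,260),143),("lid right",(370,257),143),("rim front",(281,153),95),("ring front",(282,218),144.5),("ring L",(226,268),144.5),("ring R",(340,268),144.5)]:
    d=ray(ci,T,p,z)[:2]-c;print(n,d@x,d@y)
E
```

```text
lid front 48.30463930853105 0.6069655541537676
lid left 6.523450492101075 -44.256067779355384
lid right 8.258820892595484 46.74881265743435
rim front 56.42762574046661 -0.1679383485669495
ring front 30.231986828293014 0.5888117506654572
ring L 2.6191369600372822 -28.918700724153343
ring R 2.6351472188667655 31.047951461851657
```

The lid is centred in the hand (front edge 48 mm from the tool axis) and lies over the jar mouth. I'll lower it.

>>> play_rows(
  steps=[
    {"travel": [0, 0, 0.3], "roll": 0, "claw": 0},
    {"travel": [0, 0, 0.3], "roll": 0, "claw": 0},
    {"travel": [0, 0, 0.1], "roll": 0, "claw": 0},
    {"travel": [0, 0, 0.06], "roll": 0, "claw": 0},
    {"travel": [0, 0, 0.04], "roll": 0, "claw": 0},
    {"travel": [0, 0, 0], "roll": 0, "claw": 0},
  ],
)

```text
t: 5.85
position: [566.8, -284.6, 110.6]
orientation: [-2.812, -1.401, 0.0]
wrist_force: [-0.9, -0.7, -1.5]
finger_gap: 0.132
finger_force: 24.9
```

>>> play_rows(
  steps=[
    {"travel": [0, 0, 0.04], "roll": 0, "claw": 0},
    {"travel": [0, 0, 0.03], "roll": 0, "claw": 0},
    {"travel": [0, 0, 0.02], "roll": 0, "claw": 0},
    {"travel": [0, 0, 0], "roll": 0, "claw": 0},
  ],
)

```text
t: 6.25
position: [567.3, -284.9, 108.3]
orientation: [2.811, 1.4, 0.001]
wrist_force: [-5.0, 2.2, 12.1]
finger_gap: 0.137
finger_force: 24.9
```

>>> play_rows(
  steps=[
    {"travel": [0, 0, -0.02], "roll": 0, "claw": 16},
    {"travel": [0, 0, 0], "roll": 0, "claw": 30},
    {"travel": [0, 0, 0], "roll": 0, "claw": 40},
    {"travel": [0, 0, -0.2], "roll": 0, "claw": 40},
    {"travel": [0, 0, -0.6], "roll": 0, "claw": 50},
    {"travel": [0, 0, -0.8], "roll": 0, "claw": 50},
    {"travel": [0, 0, -0.4], "roll": 0, "claw": 50},
    {"travel": [0, 0, 0], "roll": 0, "claw": 50},
  ],
)

```text
t: 7.05
position: [568.8, -285.7, 211.3]
orientation: [2.807, 1.398, 0.006]
wrist_force: [0.3, -0.1, -0.3]
finger_gap: 0.572
finger_force: 0.0
```

```bash
python3 - <<'E'
from h import *
o=r.get_obs();print(o["t"],o["position"],o["orientation"],o["finger_gap"])
T=wT(o,r.camera_info("wrist"));np.save("w4.npy",T)
im=r.snapshot("wrist");cv2.imwrite("pics/w4.png",im)
M=wmasks(im);ci=r.camera_info("wrist")
import sys
# largest blue component and its ring
n,l,s,c=cv2.connectedComponentsWithStats(M["blue"]);
for i in range(1,n):
    if s[i,4]>400:print(s[i],c[i])
E
```

```text
7.05 [ 568.77946431 -285.7079481   211.30270491] [2.80691303 1.39848724 0.00628909] 0.571665396937129
[ 223  147  113  119 9744] [278.26949918 206.16687192]
```

View pics/w4.png

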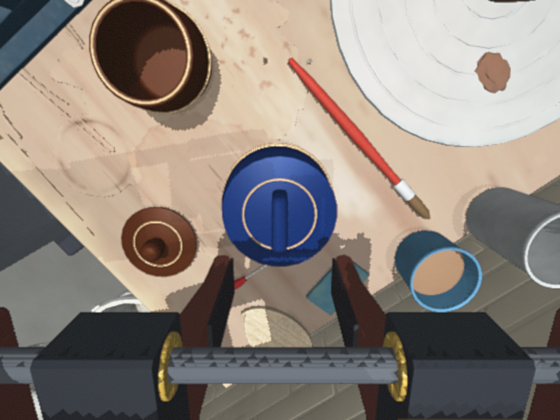

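The large lid is seated in the jar, with a thin even sliver of rim at (279,150). Next is the brown lid.

```bash
python3 - <<'E'
from h import *
im=cv2.imread("pics/w4.png");T=np.load("w4.npy")
meas(im,T,[("Bjar","brown",(115,60),80),("Blid","brown",(165,225),15),("LBring","blue",(260,210),102),("LBcap","blue",(240,180),100)])
E
```

```text
Bjar [ 557.7 -122.    70.9   71.2]
Blid [ 424.2 -252.1   48.7   48.9]
LBring [ 569.9 -281.4   92.   100. ]
LBcap [ 569.6 -281.9   92.4  100.7]
```

>>> play_rows(
  steps=[
    {"travel": [-0.402, -0.905, 0], "roll": 0, "claw": 50},
    {"travel": [-0.402, -0.905, 0], "roll": 0, "claw": 50},
    {"travel": [-0.402, -0.905, 0], "roll": 0, "claw": 50},
    {"travel": [0, 0, 0.25], "roll": 1, "claw": 50},
    {"travel": [0, 0, 0.25], "roll": 1, "claw": 50},
    {"travel": [0, 0, 0.25], "roll": 1, "claw": 50},
    {"travel": [0, 0, 0.25], "roll": 1, "claw": 50},
    {"travel": [0, 0, 0.25], "roll": 1, "claw": 50},
  ],
)

```text
t: 7.9
position: [421.0, -250.4, 142.8]
orientation: [-3.048, -0.753, 0.003]
wrist_force: [-0.7, 0.5, -0.1]
finger_gap: 0.57
finger_force: 0.0
```

>>> play_rows(
  steps=[
    {"travel": [0, 0, 0.25], "roll": 1, "claw": 50},
    {"travel": [0, 0, 0.25], "roll": 1, "claw": 50},
    {"travel": [0, 0, 0.25], "roll": 1, "claw": 50},
    {"travel": [0, 0, 0.25], "roll": 1, "claw": 50},
    {"travel": [0, 0, 0.25], "roll": 1, "claw": 50},
    {"travel": [0, 0, 0.2], "roll": 0.6, "claw": 50},
    {"travel": [0, 0, 0], "roll": 0, "claw": 50},
    {"travel": [0, 0, 0], "roll": 0, "claw": 50},
  ],
)

```text
t: 8.7
position: [421.3, -250.6, 71.4]
orientation: [-3.14, -0.001, 0.003]
wrist_force: [-0.5, 0.2, 1.2]
finger_gap: 0.569
finger_force: 0.0
```

```bash
python3 - <<'E'
from h import *
o=r.get_obs();print(o["t"],o["position"],o["orientation"])
T=wT(o,r.camera_info("wrist"));im=r.snapshot("wrist");cv2.imwrite("pics/w5.png",im)
m=wmasks(im)["brown"];m[285:]=0
n,l,s,c=cv2.connectedComponentsWithStats(m)
for i in range(1,n):
    if s[i,4]>400:
        cs,_=cv2.findContours((l==i).astype(np.uint8),0,1);print(s[i],c[i],circ(r.camera_info("wrist"),T,cs[0],15))
E
```

```text
8.7 [ 421.26221753 -250.57716374   71.36347765] [-3.14039875e+00 -1.40051582e-03  3.04576570e-03]
[   0    0   37   54 1341] [13.82624907 20.58538404] [545.2 -88.8  19.6  57.3]
[   0    0  110   90 6638] [58.07351612 44.49728834] [ 538.7 -120.    38.4   77.3]
[  71    0   60   87 1347] [112.53303638  43.56124722] [ 538.6 -144.    27.7   56.5]
[ 401  160   27  125 1169] [414.12061591 243.00598802] [ 424.4 -338.6   14.    95.3]
[ 225  171  139  114 6786] [289.92852933 228.28175656] [ 419.  -259.4   80.8  105.9]
[ 248  198   75   70 4110] [285.27931873 232.49683698] [ 424.2 -252.1   49.4   49.6]
[202 255  28  30 492] [217.19308943 270.58739837] [ 395.9 -204.2   13.6   29.2]
```

>>> play_rows(
  steps=[
    {"travel": [0.058, 0.03, 0.2], "roll": 0, "claw": 50},
    {"travel": [0, 0, 0.5], "roll": 0, "claw": 50},
    {"travel": [0, 0, 0.37], "roll": 0, "claw": 50},
    {"travel": [0, 0, 0], "roll": 0, "claw": 50},
    {"travel": [0, 0, 0], "roll": 0, "claw": 0},
    {"travel": [0, 0, 0], "roll": 0, "claw": 0},
    {"travel": [0, 0, 0], "roll": 0, "claw": 0},
    {"travel": [0, 0, 0], "roll": 0, "claw": 0},
  ],
)

```text
t: 9.55
position: [425.5, -252.8, 19.4]
orientation: [3.141, -0.001, 0.002]
wrist_force: [0.7, 3.1, 2.3]
finger_gap: 0.248
finger_force: 1.4
```

>>> play_rows(
  steps=[
    {"travel": [0, 0, 0], "roll": 0, "claw": 0},
    {"travel": [0, 0, 0], "roll": 0, "claw": 0},
    {"travel": [0, 0, -0.2], "roll": 0, "claw": 0},
    {"travel": [0, 0, -0.6], "roll": 0, "claw": 0},
    {"travel": [0, 0, -0.8], "roll": 0, "claw": 0},
    {"travel": [0, 0, -0.6], "roll": 0, "claw": 0},
    {"travel": [0, 0, -0.1], "roll": 0, "claw": 0},
    {"travel": [0, 0, 0], "roll": 0, "claw": 0},
  ],
)

```text
t: 10.35
position: [425.3, -252.8, 134.6]
orientation: [3.14, -0.001, 0.003]
wrist_force: [-0.7, -0.1, -2.3]
finger_gap: 0.233
finger_force: 25.0
```

>>> play_rows(
  steps=[
    {"travel": [0.535, -0.523, 0], "roll": 0, "claw": 0},
    {"travel": [0.535, -0.523, 0], "roll": 0, "claw": 0},
    {"travel": [0.535, -0.523, 0], "roll": 0, "claw": 0},
    {"travel": [0.535, -0.523, 0], "roll": 0, "claw": 0},
    {"travel": [0.535, -0.523, 0], "roll": 0, "claw": 0},
    {"travel": [0, 0, 0], "roll": 0, "claw": 0},
    {"travel": [0, 0, 0], "roll": 0, "claw": 0},
  ],
)

```text
t: 11.05
position: [557.6, -121.1, 131.6]
orientation: [-3.141, -0.002, 0.006]
wrist_force: [-0.5, 0.4, -2.3]
finger_gap: 0.235
finger_force: 25.0
```

```bash
python3 - <<'E'
from h import *
o=r.get_obs();print(o["t"],o["position"],o["orientation"])
T=wT(o,r.camera_info("wrist"));im=r.snapshot("wrist");cv2.imwrite("pics/w6.png",im)
E
```

```text
11.05 [ 557.62978576 -121.0513201   131.59695438] [-3.14091442e+00 -1.92145780e-03  5.82235242e-03]
```

View pics/w6.png

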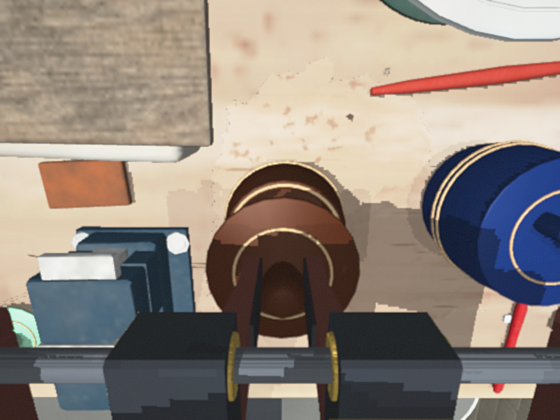

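The brown lid is centred over its jar's mouth (285,185). I'll lower it.

>>> play_rows(
  steps=[
    {"travel": [0.024, 0.018, 0.2], "roll": 0, "claw": 0},
    {"travel": [0, 0, 0.3], "roll": 0, "claw": 0},
    {"travel": [0, 0, 0.15], "roll": 0, "claw": 0},
    {"travel": [0, 0, 0.06], "roll": 0, "claw": 0},
    {"travel": [0, 0, 0.04], "roll": 0, "claw": 0},
    {"travel": [0, 0, 0.02], "roll": 0, "claw": 0},
    {"travel": [0, 0, 0.02], "roll": 0, "claw": 0},
    {"travel": [0, 0, 0], "roll": 0, "claw": 0},
  ],
)

```text
t: 11.9
position: [560.2, -122.8, 94.4]
orientation: [3.141, -0.001, 0.001]
wrist_force: [0.5, -0.1, -1.3]
finger_gap: 0.234
finger_force: 25.0
```

>>> play_rows(
  steps=[
    {"travel": [0, 0, 0.03], "roll": 0, "claw": 0},
    {"travel": [0, 0, 0.03], "roll": 0, "claw": 0},
    {"travel": [0, 0, 0.02], "roll": 0, "claw": 0},
    {"travel": [0, 0, 0], "roll": 0, "claw": 0},
  ],
)

```text
t: 12.3
position: [560.3, -122.8, 91.3]
orientation: [3.141, -0.001, 0.001]
wrist_force: [-3.4, 0.6, 8.7]
finger_gap: 0.235
finger_force: 25.0
```

>>> play_rows(
  steps=[
    {"travel": [0, 0, -0.01], "roll": 0, "claw": 26},
    {"travel": [0, 0, 0], "roll": 0, "claw": 40},
    {"travel": [0, 0, 0], "roll": 0, "claw": 50},
    {"travel": [0, 0, -0.2], "roll": 0, "claw": 50},
    {"travel": [0, 0, -0.6], "roll": 0, "claw": 50},
    {"travel": [0, 0, -0.8], "roll": 0, "claw": 50},
    {"travel": [0, 0, -0.6], "roll": 0, "claw": 87},
    {"travel": [0, 0, 0], "roll": 0, "claw": 87},
  ],
)

```text
t: 13.1
position: [562.9, -123.5, 205.8]
orientation: [3.14, -0.001, 0.013]
wrist_force: [1.4, -0.2, 0.7]
finger_gap: 0.714
finger_force: 0.0
```

```bash
python3 - <<'E'
from h import *
o=r.get_obs();print(o["t"],o["position"],o["orientation"])
T=wT(o,r.camera_info("wrist"));im=r.snapshot("wrist");cv2.imwrite("pics/w7.png",im)
m=wmasks(im)
for c,z in(("brown",87),("blue",102)):
  n,l,s,ce=cv2.connectedComponentsWithStats(m[c])
  for i in range(1,n):
    if s[i,4]>800:
        cs,_=cv2.findContours((l==i).astype(np.uint8),0,1);print(c,s[i],circ(r.camera_info("wrist"),T,cs[0],z))
E
```

```text
13.1 [ 562.85876202 -123.45522538  205.76554582] [ 3.13958974e+00 -8.98332812e-04  1.30705653e-02]
brown [  86  156   72   40 1518] [594.    8.2  35.5  76.4]
brown [ 233  159   98  102 4671] [ 562.8 -122.6   82.2   88.6]
brown [ 252  189   59   56 2582] [ 558.9 -122.4   49.    49.4]
brown [ 156  255   61   92 2259] [473.  -37.4  46.7 110.8]
brown [ 349  255   61   92 2308] [ 475.6 -207.7   51.3  106. ]
blue [  402   145   141   119 12077] [ 573.  -273.7   94.1  114.7]
```

>>> play_rows(
  steps=[
    {"travel": [-0.18, -0.95, 0], "roll": 0, "claw": 87},
    {"travel": [-0.18, -0.95, 0], "roll": 0, "claw": 87},
    {"travel": [-0.18, -0.95, 0], "roll": 0, "claw": 87},
    {"travel": [-0.18, -0.95, 0], "roll": 0, "claw": 87},
    {"travel": [-0.18, -0.95, 0], "roll": 0, "claw": 87},
    {"travel": [-0.18, -0.95, 0], "roll": 0, "claw": 87},
    {"travel": [-0.18, -0.95, 0], "roll": 0, "claw": 87},
    {"travel": [-0.18, -0.95, 0], "roll": 0, "claw": 87},
  ],
)

```text
t: 13.95
position: [486.7, 258.7, 199.4]
orientation: [3.141, -0.001, -0.003]
wrist_force: [0.2, -0.6, 1.0]
finger_gap: 0.993
finger_force: 0.0
```

>>> play_rows(
  steps=[
    {"travel": [0, 0, 0], "roll": 0, "claw": 87},
    {"travel": [0, 0, 0], "roll": 0, "claw": 87},
  ],
)

```text
t: 14.15
position: [487.1, 257.6, 199.5]
orientation: [3.14, 0.003, -0.003]
wrist_force: [0.1, 0.7, -0.4]
finger_gap: 0.991
finger_force: 0.0
```

```bash
python3 - <<'E'
from h import *
o=r.get_obs();print(o["t"],o["position"],o["orientation"])
T=wT(o,r.camera_info("wrist"));np.save("w8.npy",T);cv2.imwrite("pics/w8.png",r.snapshot("wrist"))
E
```

```text
14.15 [487.11233596 257.59779874 199.45031953] [ 3.14021919  0.00339321 -0.00318567]
```

View pics/w8.png

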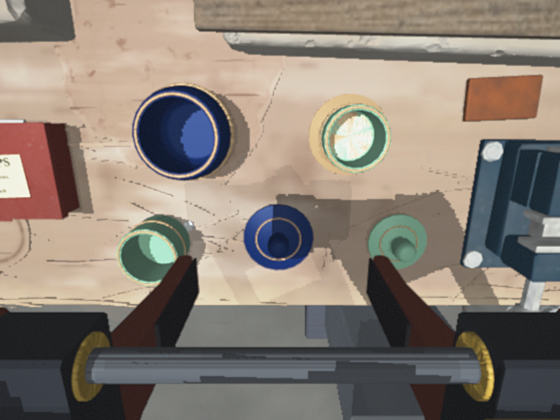

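The brown lid's ring measures (558.9,−122.4) at seated height, so it is in. This view shows the small jar (182,130), base (357,138), middle (154,252), small lid (278,237) and stack lid (397,240).

```bash
python3 - <<'E'
from h import *
im=cv2.imread("pics/w8.png");T=np.load("w8.npy");M=wmasks(im);ci=r.camera_info("wrist");vis=im.copy()
for n,c,box,z in[("SBjar","blue",(125,75,240,185),70),("SBlid","blue",(240,200,320,275),15),("base","green",(305,90,395,180),48),("mid","green",(112,210,195,290),54),("Slid","green",(365,210,430,272),13)]:
    x0,y0,x1,y1=box;m=np.zeros_like(M[c]);m[y0:y1,x0:x1]=M[c][y0:y1,x0:x1]
    N,l,s,ce=cv2.connectedComponentsWithStats(m,connectivity=4)
    for i in range(1,N):
        if s[i,4]>60:
            cs,_=cv2.findContours((l==i).astype(np.uint8),0,1);k=max(cs,key=len);print(n,s[i],circ(ci,T,k,z));cv2.drawContours(vis,[cv2.convexHull(k)],-1,(0,0,255),1)
big=cv2.resize(vis[70:300,100:450],None,fx=2.2,fy=2.2,interpolation=cv2.INTER_NEAREST);cv2.imwrite("pics/w8v.png",big)
E
```

```text
SBjar [ 149   86   81   94 1177] [549.1 339.9  73.5  77.2]
SBjar [ 137   96   77   78 4615] [547.8 345.2  61.5  61.9]
SBlid [ 245  205   68   64 1729] [438.1 262.1  71.8  72.2]
SBlid [ 258  220   41   38 1187] [436.4 262.4  42.2  42.7]
base [322 105  34  54 166] [545.  196.1  53.7  54.5]
base [ 328  109   59   60 1164] [543.5 191.9  51.2  51.8]
mid [146 215  44  38 298] [450.1 370.2  48.4  49.9]
mid [130 223  54  35 535] [446.9 377.2  40.1  50.8]
mid [ 120  233   55   50 2064] [431.4 388.   51.7  51.8]
Slid [ 368  214   59   55 2153] [432.5 134.7  62.1  62.9]
```

View pics/w8v.png

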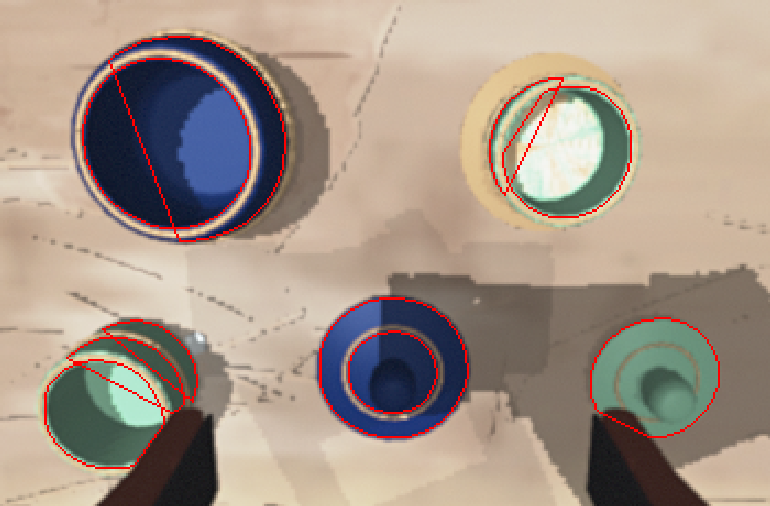

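Mouths and lids are fitted well. Next is the small blue lid.

>>> play_rows(
  steps=[
    {"travel": [-0.5, -0.05, 0.2], "roll": 0, "claw": 50},
    {"travel": [-0.51, -0.05, 0.6], "roll": 0, "claw": 50},
    {"travel": [0, 0, 0.8], "roll": 0, "claw": 50},
    {"travel": [0, 0, 0.8], "roll": 0, "claw": 50},
    {"travel": [0, 0, 0.2], "roll": 0, "claw": 50},
    {"travel": [0, 0, 0], "roll": 0, "claw": 50},
    {"travel": [0, 0, 0], "roll": 0, "claw": 50},
  ],
)

```text
t: 14.9
position: [438.8, 261.9, 71.7]
orientation: [-3.141, 0.003, -0.002]
wrist_force: [1.0, 1.0, -0.3]
finger_gap: 0.566
finger_force: 0.0
```

```bash
cat >> h.py <<'E'
def find(c,z,lo,hi,name,ymax=290,roi=None):
    "all components of colour c whose circle at height z has both axes within lo..hi"
    o=r.get_obs();print(round(o["t"],2),o["position"].round(1),o["orientation"].round(3))
    ci=r.camera_info("wrist");T=wT(o,ci);im=r.snapshot("wrist");cv2.imwrite(f"pics/{name}.png",im)
    m=wmasks(im)[c];m[ymax:]=0
    N,l,s,_=cv2.connectedComponentsWithStats(m,connectivity=4)
    for i in range(1,N):
        if s[i,4]>150:
            cs,_=cv2.findContours((l==i).astype(np.uint8),0,1);k=max(cs,key=len)
            if len(k)<6:continue
            e=circ(ci,T,k,z)
            if lo<e[2] and e[3]<hi:print(s[i],e)
E
python3 -c "
from h import *
find('blue',15,36,80,'w9')"
```

```text
14.9 [438.8 261.9  71.7] [-3.141e+00  3.000e-03 -2.000e-03]
[ 229  186  108  102 4612] [438.1 262.2  72.6  72.7]
[ 250  210   65   61 3114] [436.5 262.3  43.5  43.6]
```

>>> play_rows(
  steps=[
    {"travel": [-0.036, 0, 0.2], "roll": 0, "claw": 50},
    {"travel": [0, 0, 0.5], "roll": 0, "claw": 50},
    {"travel": [0, 0, 0.37], "roll": 0, "claw": 50},
    {"travel": [0, 0, 0], "roll": 0, "claw": 50},
    {"travel": [0, 0, 0], "roll": 0, "claw": 0},
    {"travel": [0, 0, 0], "roll": 0, "claw": 0},
    {"travel": [0, 0, 0], "roll": 0, "claw": 0},
    {"travel": [0, 0, 0], "roll": 0, "claw": 0},
  ],
)

```text
t: 15.75
position: [436.4, 262.5, 18.0]
orientation: [-3.141, 0.001, -0.002]
wrist_force: [0.2, -0.7, 1.5]
finger_gap: 0.244
finger_force: 0.5
```

>>> play_rows(
  steps=[
    {"travel": [0, 0, 0], "roll": 0, "claw": 0},
    {"travel": [0, 0, 0], "roll": 0, "claw": 0},
    {"travel": [0, 0, -0.2], "roll": 0, "claw": 0},
    {"travel": [0, 0, -0.6], "roll": 0, "claw": 0},
    {"travel": [0, 0, -0.8], "roll": 0, "claw": 0},
    {"travel": [0, 0, -0.4], "roll": 0, "claw": 0},
    {"travel": [0, 0, -0.1], "roll": 0, "claw": 0},
    {"travel": [0, 0, 0], "roll": 0, "claw": 0},
  ],
)

```text
t: 16.55
position: [436.2, 262.4, 122.9]
orientation: [-3.141, 0.001, -0.002]
wrist_force: [0.4, 1.4, -0.6]
finger_gap: 0.237
finger_force: 25.0
```

>>> play_rows(
  steps=[
    {"travel": [0.557, -0.414, 0], "roll": 0, "claw": 0},
    {"travel": [0.557, -0.414, 0], "roll": 0, "claw": 0},
    {"travel": [0.557, -0.414, 0], "roll": 0, "claw": 0},
    {"travel": [0.557, -0.414, 0], "roll": 0, "claw": 0},
    {"travel": [0, 0, 0], "roll": 0, "claw": 0},
    {"travel": [0, 0, 0], "roll": 0, "claw": 0},
    {"travel": [0, 0, 0], "roll": 0, "claw": 0},
  ],
)

```text
t: 17.25
position: [545.6, 343.9, 120.5]
orientation: [3.14, -0.001, -0.005]
wrist_force: [-0.1, 0.4, -0.2]
finger_gap: 0.233
finger_force: 25.0
```

>>> play_rows(
  steps=[
    {"travel": [0, 0, 0.2], "roll": 0, "claw": 0},
    {"travel": [0, 0, 0.2], "roll": 0, "claw": 0},
    {"travel": [0, 0, 0.1], "roll": 0, "claw": 0},
    {"travel": [0, 0, 0], "roll": 0, "claw": 0},
  ],
)

```text
t: 17.65
position: [546.5, 344.4, 95.8]
orientation: [3.14, -0.001, -0.003]
wrist_force: [-0.0, -0.3, -0.5]
finger_gap: 0.235
finger_force: 25.0
```

Lid underside is about 78 mm up, just above the 70 mm rim. I'll correct by 1 mm and lower it the last bit.

>>> play_rows(
  steps=[
    {"travel": [0.02, -0.014, 0], "roll": 0, "claw": 0},
    {"travel": [0, 0, 0.1], "roll": 0, "claw": 0},
    {"travel": [0, 0, 0.08], "roll": 0, "claw": 0},
    {"travel": [0, 0, 0.06], "roll": 0, "claw": 0},
    {"travel": [0, 0, 0.04], "roll": 0, "claw": 0},
    {"travel": [0, 0, 0.02], "roll": 0, "claw": 0},
    {"travel": [0, 0, 0], "roll": 0, "claw": 0},
  ],
)

```text
t: 18.35
position: [548.3, 345.7, 82.0]
orientation: [3.141, -0.001, -0.0]
wrist_force: [-0.2, 0.6, -0.6]
finger_gap: 0.231
finger_force: 25.0
```

>>> play_rows(
  steps=[
    {"travel": [0, 0, 0.03], "roll": 0, "claw": 0},
    {"travel": [0, 0, 0.03], "roll": 0, "claw": 0},
    {"travel": [0, 0, 0.01], "roll": 0, "claw": 0},
    {"travel": [0, 0, 0], "roll": 0, "claw": 0},
  ],
)

```text
t: 18.75
position: [548.6, 345.9, 79.9]
orientation: [-3.141, 0.001, -0.001]
wrist_force: [-2.4, -1.4, 7.8]
finger_gap: 0.231
finger_force: 25.0
```

>>> play_rows(
  steps=[
    {"travel": [0, 0, -0.01], "roll": 0, "claw": 26},
    {"travel": [0, 0, 0], "roll": 0, "claw": 40},
    {"travel": [0, 0, 0], "roll": 0, "claw": 50},
    {"travel": [0, 0, -0.2], "roll": 0, "claw": 50},
    {"travel": [0, 0, -0.6], "roll": 0, "claw": 50},
    {"travel": [0, 0, -0.8], "roll": 0, "claw": 50},
    {"travel": [0, 0, -0.6], "roll": 0, "claw": 87},
    {"travel": [0, 0, 0], "roll": 0, "claw": 87},
  ],
)

```text
t: 19.55
position: [551.0, 347.3, 194.9]
orientation: [-3.137, 0.001, -0.012]
wrist_force: [1.3, -0.5, -0.1]
finger_gap: 0.712
finger_force: 0.0
```

```bash
python3 -c "
from h import *
find('blue',77,36,90,'w10')"
```

```text
19.55 [551.  347.3 194.9] [-3.137e+00  1.000e-03 -1.200e-02]
[ 242  164   88   91 3563] [552.8 345.7  73.2  79. ]
[ 259  191   52   49 2006] [548.5 346.2  42.9  43.2]
```

>>> play_rows(
  steps=[
    {"travel": [-0.6, -0.22, 0], "roll": 0, "claw": 87},
    {"travel": [-0.6, -0.22, 0], "roll": 0, "claw": 87},
    {"travel": [-0.6, -0.22, 0.2], "roll": 0, "claw": 87},
    {"travel": [-0.5, -0.19, 0.6], "roll": 0, "claw": 87},
    {"travel": [0, 0, 0.7], "roll": 0, "claw": 87},
    {"travel": [0, 0, 0], "roll": 0, "claw": 87},
    {"travel": [0, 0, 0], "roll": 0, "claw": 87},
  ],
)

```text
t: 20.3
position: [433.0, 387.8, 113.5]
orientation: [3.14, -0.001, -0.003]
wrist_force: [0.3, 1.1, -0.5]
finger_gap: 0.99
finger_force: 0.0
```

```bash
python3 -c "
from h import *
find('green',54,30,65,'w11')"
```

```text
20.3 [433.  387.8 113.5] [ 3.14e+00 -1.00e-03 -3.00e-03]
[517  25  37  86 841] [538.5 226.9  45.3  47.7]
[242 189  82  37 590] [435.5 387.9  55.7  60.4]
[ 244  201   78   73 4383] [431.5 387.9  52.2  52.3]
```

Small blue lid: ring (548.5,346.2) at seated height, good. Now gripping the middle section at (431.5,387.9).

>>> play_rows(
  steps=[
    {"travel": [-0.03, 0, 0.2], "roll": 0, "claw": 87},
    {"travel": [0, 0, 0.6], "roll": 0, "claw": 87},
    {"travel": [0, 0, 0.6], "roll": 0, "claw": 87},
    {"travel": [0, 0, 0.37], "roll": 0, "claw": 87},
    {"travel": [0, 0, 0.1], "roll": 0, "claw": 87},
    {"travel": [0, 0, 0], "roll": 0, "claw": 87},
    {"travel": [0, 0, 0], "roll": 0, "claw": 50},
    {"travel": [0, 0, 0], "roll": 0, "claw": 50},
  ],
)

```text
t: 21.15
position: [432.8, 388.9, 22.0]
orientation: [-3.14, 0.001, -0.003]
wrist_force: [0.6, 0.2, 0.2]
finger_gap: 0.848
finger_force: 0.0
```

>>> play_rows(
  steps=[
    {"travel": [0, 0, 0], "roll": 0, "claw": 40},
    {"travel": [0, 0, 0], "roll": 0, "claw": 40},
    {"travel": [0, 0, 0], "roll": 0, "claw": 40},
    {"travel": [0, 0, 0], "roll": 0, "claw": 40},
  ],
)

```text
t: 21.55
position: [432.3, 388.5, 21.5]
orientation: [-3.141, 0.001, -0.001]
wrist_force: [-0.4, -1.5, 7.0]
finger_gap: 0.689
finger_force: 25.0
```

>>> play_rows(
  steps=[
    {"travel": [0, 0, -0.2], "roll": 0, "claw": 40},
    {"travel": [0, 0, -0.6], "roll": 0, "claw": 40},
    {"travel": [0, 0, -0.8], "roll": 0, "claw": 40},
    {"travel": [0, 0, -0.2], "roll": 0, "claw": 40},
    {"travel": [0, 0, 0], "roll": 0, "claw": 40},
    {"travel": [0, 0, 0], "roll": 0, "claw": 40},
  ],
)

```text
t: 22.15
position: [431.3, 387.8, 109.9]
orientation: [3.141, -0.001, -0.001]
wrist_force: [-0.3, 0.3, -2.3]
finger_gap: 0.691
finger_force: 25.0
```

>>> play_rows(
  steps=[
    {"travel": [0.37, 0.653, 0], "roll": 0, "claw": 40},
    {"travel": [0.37, 0.653, 0], "roll": 0, "claw": 40},
    {"travel": [0.37, 0.653, 0], "roll": 0, "claw": 40},
    {"travel": [0.37, 0.653, 0], "roll": 0, "claw": 40},
    {"travel": [0.37, 0.653, 0], "roll": 0, "claw": 40},
    {"travel": [0.2, 0.365, 0], "roll": 0, "claw": 40},
    {"travel": [0, 0, 0], "roll": 0, "claw": 40},
    {"travel": [0, 0, 0], "roll": 0, "claw": 40},
  ],
)

```text
t: 22.95
position: [533.2, 206.2, 109.0]
orientation: [3.141, -0.003, -0.005]
wrist_force: [0.8, 0.5, -0.8]
finger_gap: 0.69
finger_force: 25.0
```

```bash
python3 - <<'E'
from h import *
o=r.get_obs();print(o["t"],o["position"].round(1),o["orientation"].round(3))
ci=r.camera_info("wrist");T=wT(o,ci);np.save("w12.npy",T);im=r.snapshot("wrist");cv2.imwrite("pics/w12.png",im);cv2.imwrite("pics/top12.png",r.snapshot("top"))
E
```

```text
22.95 [533.2 206.2 109. ] [ 3.141e+00 -3.000e-03 -5.000e-03]
```

View pics/w12.png

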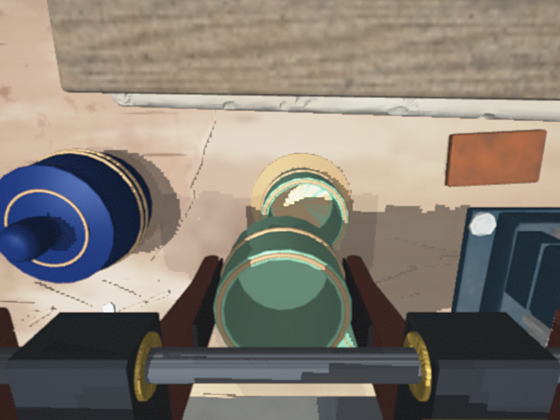

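```bash
python3 - <<'E'
from h import *
T=np.load("w12.npy");ci=r.camera_info("wrist")
for n,p,z in[("brimL",(250,195),3),("brimR",(353,192),3),("brimT",(302,152),3),("rimL",(260,205),48),("rimR",(349,205),48),("rimTop",(305,170),48),("mid top L",(215,300),142),("mid top R",(351,300),142)]:print(n,ray(ci,T,p,z)[:2].round(1))
# same points from w8: brim ellipse
T=np.load("w8.npy");print([ray(ci,T,p,z)[:2].round(1) for p,z in [((309,130),3),((390,138),48),((322,138),48),((356,172),48),((356,103),48)]])
E
```

```text
brimL [550.2 232. ]
brimR [552.5 150.7]
brimT [583.8 191.4]
rimL [554.7 221.3]
rimR [554.6 162.2]
rimTop [578.  191.8]
mid top L [539.8 234.8]
mid top R [539.6 177.7]
[array([548.5, 231.2]), array([544.6, 163.1]), array([544.5, 223. ]), array([514.4, 191.1]), array([573.8, 195. ])]
```

The base stands at (544,191.6). I'll move over it and lower in steps.

>>> play_rows(
  steps=[
    {"travel": [0.116, 0.146, 0], "roll": 0, "claw": 40},
    {"travel": [0.116, 0.146, 0], "roll": 0, "claw": 40},
    {"travel": [0, 0, 0], "roll": 0, "claw": 40},
    {"travel": [0, 0, 0.2], "roll": 0, "claw": 40},
    {"travel": [0, 0, 0.3], "roll": 0, "claw": 40},
    {"travel": [0, 0, 0.18], "roll": 0, "claw": 40},
    {"travel": [0, 0, 0], "roll": 0, "claw": 40},
    {"travel": [0, 0, 0], "roll": 0, "claw": 40},
  ],
)

```text
t: 23.85
position: [545.5, 192.1, 76.0]
orientation: [3.141, -0.001, -0.002]
wrist_force: [-1.0, -0.2, -1.4]
finger_gap: 0.688
finger_force: 25.0
```

>>> play_rows(
  steps=[
    {"travel": [-0.012, 0.01, 0.08], "roll": 0, "claw": 40},
    {"travel": [0, 0, 0.06], "roll": 0, "claw": 40},
    {"travel": [0, 0, 0.04], "roll": 0, "claw": 40},
    {"travel": [0, 0, 0.03], "roll": 0, "claw": 40},
    {"travel": [0, 0, 0], "roll": 0, "claw": 40},
  ],
)

```text
t: 24.35
position: [545.2, 191.6, 66.1]
orientation: [3.142, -0.001, -0.0]
wrist_force: [-0.5, -0.0, -2.8]
finger_gap: 0.687
finger_force: 25.0
```

>>> play_rows(
  steps=[
    {"travel": [0, 0, 0.03], "roll": 0, "claw": 40},
    {"travel": [0, 0, 0.02], "roll": 0, "claw": 40},
    {"travel": [0, 0, 0.02], "roll": 0, "claw": 40},
    {"travel": [0, 0, 0], "roll": 0, "claw": 40},
  ],
)

```text
t: 24.75
position: [545.4, 191.7, 63.5]
orientation: [-3.142, 0.001, -0.0]
wrist_force: [-2.5, -1.3, 7.4]
finger_gap: 0.688
finger_force: 25.0
```

>>> play_rows(
  steps=[
    {"travel": [0, 0, 0], "roll": 0, "claw": 65},
    {"travel": [0, 0, 0], "roll": 0, "claw": 75},
    {"travel": [0, 0, 0], "roll": 0, "claw": 87},
    {"travel": [0, 0, 0], "roll": 0, "claw": 87},
    {"travel": [0, 0, -0.2], "roll": 0, "claw": 87},
    {"travel": [0, 0, -0.6], "roll": 0, "claw": 87},
    {"travel": [0, 0, -0.8], "roll": 0, "claw": 87},
    {"travel": [0, 0, -0.6], "roll": 0, "claw": 87},
  ],
)

```text
t: 25.55
position: [545.8, 191.8, 175.2]
orientation: [-3.141, 0.001, -0.002]
wrist_force: [-0.5, -0.3, -1.0]
finger_gap: 0.991
finger_force: 0.0
```

>>> play_rows(
  steps=[
    {"travel": [0, 0, -0.2], "roll": 0, "claw": 87},
    {"travel": [0, 0, 0], "roll": 0, "claw": 87},
    {"travel": [0, 0, 0], "roll": 0, "claw": 87},
  ],
)

```text
t: 25.85
position: [544.6, 191.4, 181.8]
orientation: [3.141, -0.001, -0.002]
wrist_force: [-0.5, 0.3, -0.1]
finger_gap: 0.992
finger_force: 0.0
```

```bash
python3 -c "
from h import *
find('green',96,30,70,'w13')"
```

```text
25.85 [544.6 191.4 181.8] [ 3.141e+00 -1.000e-03 -2.000e-03]
[245 180  77  39 422] [543.8 191.6  58.5  68.5]
[ 248  190   69   66 3615] [544.6 191.9  51.8  52.1]
[309 271  56  19 610] [487.  148.4  37.3  43.4]
```

>>> play_rows(
  steps=[
    {"travel": [-0.7, 0.36, 0], "roll": 0, "claw": 50},
    {"travel": [-0.7, 0.36, 0.3], "roll": 0, "claw": 50},
    {"travel": [-0.7, 0.36, 0.6], "roll": 0, "claw": 50},
    {"travel": [-0.15, 0.06, 0.8], "roll": 0, "claw": 50},
    {"travel": [0, 0, 0.3], "roll": 0, "claw": 50},
    {"travel": [0, 0, 0], "roll": 0, "claw": 50},
    {"travel": [0, 0, 0], "roll": 0, "claw": 50},
  ],
)

```text
t: 26.6
position: [432.4, 134.6, 82.0]
orientation: [3.141, -0.001, -0.003]
wrist_force: [-0.1, -0.2, 0.1]
finger_gap: 0.572
finger_force: 0.0
```

```bash
python3 -c "
from h import *
find('green',14,30,70,'w14')"
```

```text
26.6 [432.4 134.6  82. ] [ 3.141e+00 -1.000e-03 -3.000e-03]
[180  22  55  89 987] [545.9 196.4  62.9  65.3]
[ 240  188   89   85 4814] [432.8 133.6  62.   62.6]
```

The middle section is seated: its mouth is at (544.6,191.9) at height 96. The gripper body at yaw 0 would come close to the vise while picking the stack lid, so I'll turn it about 82° first.

>>> play_rows(
  steps=[
    {"travel": [0, 0.02, 0], "roll": -1, "claw": 50},
    {"travel": [0, 0, 0], "roll": -1, "claw": 50},
    {"travel": [0, 0, 0], "roll": -1, "claw": 50},
    {"travel": [0, 0, 0], "roll": -1, "claw": 50},
    {"travel": [0, 0, 0], "roll": -1, "claw": 50},
    {"travel": [0, 0, 0], "roll": -1, "claw": 50},
    {"travel": [0, 0, 0], "roll": -1, "claw": 50},
    {"travel": [0, 0, 0], "roll": -1, "claw": 50},
  ],
)

```text
t: 27.45
position: [433.9, 134.1, 83.8]
orientation: [2.95, 1.079, 0.004]
wrist_force: [0.0, 0.0, -0.4]
finger_gap: 0.569
finger_force: 0.0
```

>>> play_rows(
  steps=[
    {"travel": [0, 0, 0], "roll": -1, "claw": 50},
    {"travel": [0, 0, 0], "roll": -1, "claw": 50},
    {"travel": [0, 0, 0], "roll": -1, "claw": 50},
    {"travel": [0, 0, 0], "roll": -1, "claw": 50},
    {"travel": [0, 0, 0], "roll": -1, "claw": 50},
    {"travel": [0, 0, 0], "roll": -1, "claw": 50},
    {"travel": [0, 0, 0], "roll": -1, "claw": 50},
    {"travel": [0, 0, 0], "roll": -1, "claw": 50},
  ],
)

```text
t: 28.25
position: [433.8, 134.1, 83.8]
orientation: [2.403, 2.023, 0.003]
wrist_force: [0.5, 0.6, 0.1]
finger_gap: 0.57
finger_force: 0.0
```

>>> play_rows(
  steps=[
    {"travel": [0, 0, 0], "roll": -0.4, "claw": 50},
    {"travel": [0, 0, 0], "roll": 0, "claw": 50},
    {"travel": [0, 0, 0], "roll": 0, "claw": 50},
  ],
)

```text
t: 28.55
position: [433.4, 133.9, 83.3]
orientation: [2.372, 2.059, 0.002]
wrist_force: [0.1, -0.4, 0.4]
finger_gap: 0.567
finger_force: 0.0
```

```bash
python3 -c "
from h import *
find('green',14,30,70,'w15')"
```

```text
28.55 [433.4 133.9  83.3] [2.372e+00 2.059e+00 2.000e-03]
[389  86  23  72 241] [538.5 192.7  51.9  54.7]
[ 234  186   89   84 4939] [431.5 135.1  61.9  62.4]
```

>>> play_rows(
  steps=[
    {"travel": [0, -0.028, 0.2], "roll": 0, "claw": 50},
    {"travel": [0, 0, 0.5], "roll": 0, "claw": 50},
    {"travel": [0, 0, 0.35], "roll": 0, "claw": 50},
    {"travel": [0, 0, 0.2], "roll": 0, "claw": 50},
    {"travel": [0, 0, 0], "roll": 0, "claw": 50},
    {"travel": [0, 0, 0], "roll": 0, "claw": 0},
    {"travel": [0, 0, 0], "roll": 0, "claw": 0},
    {"travel": [0, 0, 0], "roll": 0, "claw": 0},
  ],
)

```text
t: 29.4
position: [431.9, 134.1, 20.8]
orientation: [2.371, 2.06, 0.002]
wrist_force: [0.1, 0.2, 0.5]
finger_gap: 0.335
finger_force: 0.0
```

>>> play_rows(
  steps=[
    {"travel": [0, 0, 0], "roll": 0, "claw": 0},
    {"travel": [0, 0, 0], "roll": 0, "claw": 0},
    {"travel": [0, 0, 0], "roll": 0, "claw": 0},
  ],
)

```text
t: 29.7
position: [431.6, 134.0, 20.6]
orientation: [2.371, 2.06, 0.001]
wrist_force: [-1.7, -0.0, 5.8]
finger_gap: 0.236
finger_force: 25.0
```

>>> play_rows(
  steps=[
    {"travel": [0, 0, -0.2], "roll": 0, "claw": 0},
    {"travel": [0, 0, -0.6], "roll": 0, "claw": 0},
    {"travel": [0, 0, -0.8], "roll": 0, "claw": 0},
    {"travel": [0, 0, -0.7], "roll": 0, "claw": 0},
    {"travel": [0, 0, -0.3], "roll": 0.4, "claw": 0},
    {"travel": [0, 0, 0], "roll": 1, "claw": 0},
    {"travel": [0, 0, 0], "roll": 1, "claw": 0},
    {"travel": [0, 0, 0], "roll": 1, "claw": 0},
  ],
)

```text
t: 30.5
position: [431.3, 133.8, 151.0]
orientation: [2.653, 1.682, 0.001]
wrist_force: [0.4, 0.1, 0.0]
finger_gap: 0.237
finger_force: 25.0
```

>>> play_rows(
  steps=[
    {"travel": [0, 0, 0], "roll": 1, "claw": 0},
    {"travel": [0, 0, 0], "roll": 1, "claw": 0},
    {"travel": [0, 0, 0], "roll": 1, "claw": 0},
    {"travel": [0, 0, 0], "roll": 1, "claw": 0},
    {"travel": [0, 0, 0], "roll": 1, "claw": 0},
    {"travel": [0, 0, 0], "roll": 1, "claw": 0},
    {"travel": [0, 0, 0], "roll": 1, "claw": 0},
    {"travel": [0, 0, 0], "roll": 1, "claw": 0},
  ],
)

```text
t: 31.3
position: [431.1, 133.8, 150.6]
orientation: [3.068, 0.674, 0.0]
wrist_force: [-0.4, -0.4, -0.3]
finger_gap: 0.237
finger_force: 25.0
```

>>> play_rows(
  steps=[
    {"travel": [0, 0, 0], "roll": 1, "claw": 0},
    {"travel": [0, 0, 0], "roll": 1, "claw": 0},
    {"travel": [0, 0, 0], "roll": 1, "claw": 0},
    {"travel": [0, 0, 0], "roll": 1, "claw": 0},
    {"travel": [0, 0, 0], "roll": 1, "claw": 0},
    {"travel": [0, 0, 0], "roll": 0, "claw": 0},
    {"travel": [0, 0, 0], "roll": 0, "claw": 0},
  ],
)

```text
t: 32.0
position: [431.2, 133.8, 150.5]
orientation: [-3.142, -0.003, -0.0]
wrist_force: [-0.8, -0.5, -1.1]
finger_gap: 0.238
finger_force: 25.0
```

>>> play_rows(
  steps=[
    {"travel": [0.567, -0.29, 0], "roll": 0, "claw": 0},
    {"travel": [0.567, -0.29, 0], "roll": 0, "claw": 0},
    {"travel": [0.567, -0.29, 0], "roll": 0, "claw": 0},
    {"travel": [0.567, -0.29, 0], "roll": 0, "claw": 0},
    {"travel": [0, 0, 0], "roll": 0, "claw": 0},
    {"travel": [0, 0, 0.2], "roll": 0, "claw": 0},
    {"travel": [0, 0, 0.2], "roll": 0, "claw": 0},
    {"travel": [0, 0, 0], "roll": 0, "claw": 0},
  ],
)

```text
t: 32.8
position: [542.3, 190.8, 128.1]
orientation: [3.14, -0.001, -0.007]
wrist_force: [-0.4, 0.4, -1.5]
finger_gap: 0.241
finger_force: 25.0
```

>>> play_rows(
  steps=[
    {"travel": [0, 0, 0], "roll": 0, "claw": 0},
    {"travel": [0, 0, 0], "roll": 0, "claw": 0},
  ],
)

```text
t: 33.0
position: [544.5, 191.6, 130.3]
orientation: [3.142, -0.001, -0.0]
wrist_force: [-0.1, 1.1, -0.2]
finger_gap: 0.239
finger_force: 25.0
```

```bash
python3 - <<'E'
from h import *
o=r.get_obs();print(o["t"],o["position"].round(1));im=r.snapshot("wrist");cv2.imwrite("pics/w16.png",im)
E
```

```text
33.0 [544.5 191.6 130.3]
```

View pics/w16.png

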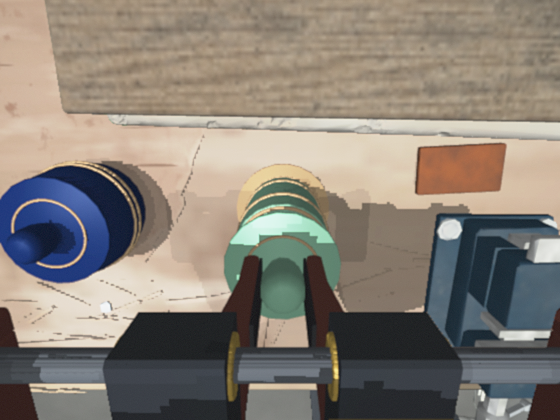

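The lid hangs level and centred over the stack (282,205). I'll lower it.

>>> play_rows(
  steps=[
    {"travel": [0, 0, 0.16], "roll": 0, "claw": 0},
    {"travel": [0, 0, 0.12], "roll": 0, "claw": 0},
    {"travel": [0, 0, 0.06], "roll": 0, "claw": 0},
    {"travel": [0, 0, 0.04], "roll": 0, "claw": 0},
    {"travel": [0, 0, 0], "roll": 0, "claw": 0},
  ],
)

```text
t: 33.55
position: [544.6, 191.8, 110.7]
orientation: [3.141, -0.001, -0.001]
wrist_force: [-0.4, -0.3, -0.9]
finger_gap: 0.237
finger_force: 25.0
```

>>> play_rows(
  steps=[
    {"travel": [0, 0, 0.03], "roll": 0, "claw": 0},
    {"travel": [0, 0, 0.02], "roll": 0, "claw": 0},
    {"travel": [0, 0, 0], "roll": 0, "claw": 0},
  ],
)

```text
t: 33.85
position: [545.0, 191.9, 108.9]
orientation: [-3.141, 0.001, -0.001]
wrist_force: [-0.1, 0.1, 0.0]
finger_gap: 0.232
finger_force: 25.0
```

>>> play_rows(
  steps=[
    {"travel": [0, 0, 0.02], "roll": 0, "claw": 0},
    {"travel": [0, 0, 0.02], "roll": 0, "claw": 0},
    {"travel": [0, 0, 0], "roll": 0, "claw": 0},
  ],
)

```text
t: 34.15
position: [545.2, 192.1, 108.4]
orientation: [-3.141, 0.001, -0.002]
wrist_force: [-4.9, -1.4, 15.5]
finger_gap: 0.229
finger_force: 25.0
```

Seated, with contact at the expected height. Release, rise and verify.

>>> play_rows(
  steps=[
    {"travel": [0, 0, -0.03], "roll": 0, "claw": 26},
    {"travel": [0, 0, 0], "roll": 0, "claw": 40},
    {"travel": [0, 0, 0], "roll": 0, "claw": 50},
    {"travel": [0, 0, -0.2], "roll": 0, "claw": 50},
    {"travel": [0, 0, -0.6], "roll": 0, "claw": 50},
    {"travel": [0, 0, -0.8], "roll": 0, "claw": 50},
    {"travel": [0, 0, -0.6], "roll": 0, "claw": 50},
    {"travel": [0, 0, 0], "roll": 0, "claw": 50},
  ],
)

```text
t: 34.95
position: [547.5, 192.7, 223.2]
orientation: [-3.139, 0.001, -0.012]
wrist_force: [-0.1, 0.5, -0.5]
finger_gap: 0.569
finger_force: 0.0
```

>>> play_rows(
  steps=[
    {"travel": [0, 0, 0], "roll": 0, "claw": 50},
    {"travel": [-0.7, 0, 0], "roll": 0, "claw": 50},
    {"travel": [-0.7, 0, 0], "roll": 0, "claw": 50},
    {"travel": [-0.7, 0, 0], "roll": 0, "claw": 50},
    {"travel": [-0.7, 0, 0], "roll": 0, "claw": 50},
    {"travel": [0, 0, 0], "roll": 0, "claw": 50},
    {"travel": [0, 0, 0], "roll": 0, "claw": 50},
  ],
)

```text
t: 35.65
position: [404.3, 191.8, 217.5]
orientation: [3.141, 0.0, -0.002]
wrist_force: [0.3, 0.2, 0.5]
finger_gap: 0.567
finger_force: 0.0
```

```bash
python3 - <<'E'
from h import *
find('green',102,20,75,'w17')
s=r.snapshot("side");cv2.imwrite("pics/side17.png",cv2.resize(s[80:360,60:480],None,fx=1.9,fy=1.9,interpolation=2))
E
```

```text
35.65 [404.3 191.8 217.5] [ 3.141e+00  0.000e+00 -2.000e-03]
[ 238    0   89   72 2428] [543.  192.3  59.6  62. ]
[ 256    0   53   51 1698] [544.2 192.7  34.   38.7]
```

View pics/side17.png

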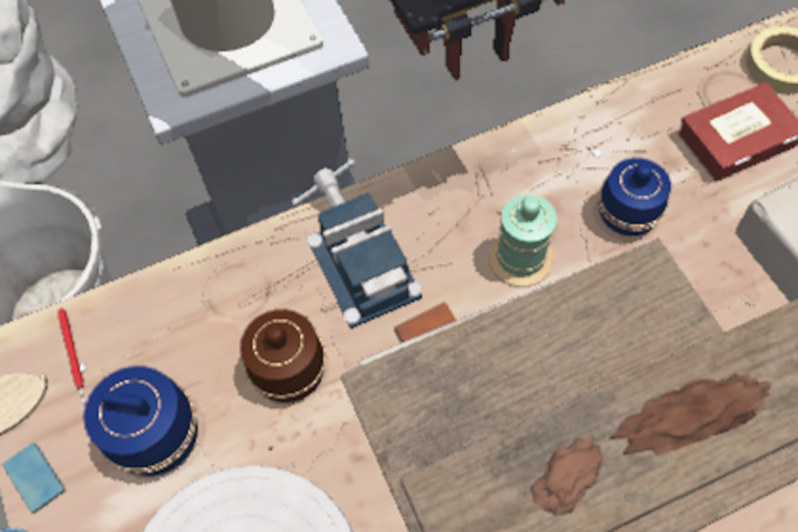

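The side view shows every lid level on its own jar: large blue (140,415), brown (283,350), stack (523,235), small blue (637,195). I'll hand it in.

```bash
python3 -c "
from station import r
print(r.close_job())"
```

```text
the job is handed in; nothing more can be done
None
```

I fitted all three lids and stacked the pale-green jar (middle section and lid). Everything looked level and seated in the last side view, nothing was dropped, and I handed it in at about 36 s with no verdict returned.

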